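# Stopper a pigment jar and clamp it with the cam lever

## Robot

A 6-joint arm with a two-finger parallel gripper is mounted at the origin on the work surface. World frame = base frame: x ahead of the robot, y to its left, z up, the work surface at z = 0. Lengths are in m, angles in rad, forces in N, time in s.
With the tool pointing down it reaches from about 0.35 to 0.975 m from the base axis. Payload 4.9 kg.
Tool frame: the origin (TCP) lies at the very end of the fingers, on their centre line; the grasp point (between the pads) lies 19 mm behind it (ctrl.grasp_offset is the distance from the TCP to the grasp point, in m); z points along the fingers, y is the line along which they close (so a half turn about z gives the same grasp; the last joint's range is limited). The gripper opens to 85 mm and grips with 20 to 120 N. Pads are 22 mm wide; open, the fingers measure 114 mm over their backs; the gripper's body (76 mm by 85 mm) begins 54 mm behind the grasp point. The pads swing forward as they close: fully open they stand 13 mm farther back than shut.
Start: joints at [-1.314, 0.053, 1.613, -0, 1.476, -0.119], TCP at [0.229, -0.581, 0.231] pointing down, gripper open.
Joint ranges: [-3.01, 3.01], [-1.01, 2.22], [0.06, 2.58], [-1.02, 4.17], [0.09, 2.62], [-3.14, 3.14]. Speed limits (rad/s): [2.57, 2.57, 3.14, 3.14, 3.14, 3.14].

## Interface

Orientations are given as a rotation vector (axis times angle).
In Python, from station import ctrl, optics gives the robot as it stands.
- The arm moves only by the shell command python3 -m handwheel 'ROWS' [OPENING] [FORCE]. ROWS is JSON, a list of rows, each an object of numbers: "tx", "ty", "tz": the shift along the tool's x, y, z in mm; "roll": the turn about the tool's z in rad. A call has 1 to 12 rows; each row shifts and turns the commanded pose from where the row before left it, along the tool's axes as they then stand; what a row does not reach is not made up. A row lasts 1/12 s, in which the tool goes at most 41.7 mm and 7.16 degrees, less where a joint would pass 70% of its speed; a pose out of reach is approached as far as the arm can. A call with a gripper value outside its range is refused whole. OPENING is the finger opening in mm, from 0 to 85.4, set as the call begins (- or left out, the last holds). The fingers move at their own pace and stop on an object; FORCE is the grip in N (left out, the last holds). Time passes only in rows, so rows that do not move let the fingers close. It gives the time, the measured TCP pose, the force, the opening and the grip force at its end, in the units of the state.
- ctrl.get_obs(): the state, without advancing time (a new reading comes with each control period).
- optics.get_image(name): name is "scene" or "top" or "wrist"; returns (picture, depth): 480x640x3 uint8, red, green, blue; 480x640 float32, m along the optical axis (not along the pixel's ray), 0 where there is no reading.
- optics.camera_params(name): a dict with "mtx" (3x3 intrinsics, pixels), "extrinsics" (4x4, takes a point from camera to world coordinates); the wrist camera has in their place "tool_from_camera" (4x4, takes a point from camera to tool coordinates, whose origin is the TCP and whose axes are the flange's). Camera axes: x right, y down, z forward; pixel columns grow to the right and rows downward; lengths in m; the calibration is good to about 2 mm. A picture is of the moment at which its call begins: read the wrist's pose just before it. camera_params takes no time and is no camera call.
- ctrl.finish_job(): hands the job in; it is judged then, once.
The state is a dict: "t": time; "q": joint angles; "dq": joint speeds; "effort": joint torques, N m; "tool_pos": TCP position; "tool_rot": TCP orientation; "contact_force": force on the tool from outside, world axes, zero at the start; "wrist_torque": the same for the moment, N m; "opening": finger opening in m; "grip_force": force on a finger pad.
Only numpy, scipy, OpenCV 4.12 (cv2) and the standard library are available. Lean on these libraries where they do the work, as an engineer would, in place of code of your own. Each camera call takes 0.05 s, during which the arm holds its last target. There are 200 camera calls.

## Task

Close the loaded blue jar by setting the dark wooden stopper upright and fully home in its mouth and letting go of it. Then take the red knob of the steel cam lever and swing it anticlockwise (seen from above) until the lever lies along the red line on the board, where the cam has its highest lift and the jar is clamped, neither short of the line nor past it. The lever springs back when let go, so the program finishes still holding it there with the fingers; keep the jar upright in its clamp and leave the amber jar, the bowl and the spatula where they are.

Things in the scene. Friction and masses are not known exactly. Their poses are not given: they have to be found in the camera images.
- fixture: white laminate clamp board, 230 x 300 x 18 mm, flat on the bench, screwed down; place and yaw vary. Origin: centre of underside; x, y along its 230, 300 mm sides, z up. On it: sprung V-shaped aluminium jaw near the +y end, open to -y; the jar; a round brass eccentric cam below the lever, which pushes the jar to +y into the jaw; red line painted from the cam axis to -y
- nest (a point): point on the board's top (18 mm above the bench) at board x = 20, y = 60 mm, where the jar stands between cam and V jaw
- jar: open blue ceramic jar, 54 mm outer diameter, 70 mm tall, wall 5 mm (mouth 44 mm wide, 64 mm deep), about 0.3 kg, loose, standing upright on the board within about 2 mm of the nest point. Origin: centre of underside; z along its axis, up. Its rim is 88 mm above the bench
- stopper: loose round dark wooden stopper, 45 mm tall, about 60 g, standing upright on the bench on its plug. Origin: centre of underside; z up its axis. From below: plug 39 mm diameter (bevelled foot), 0-14 mm; flange 52 mm diameter, 14-19 mm; round grip 32 mm diameter, 19-45 mm. Seated, the flange rests on the jar's rim and its origin lies 56 mm above the jar's origin
- cam_lever (a joint): lever angle, rad: 0 = start, at rest on its stop, lever along the board's -x; grows anticlockwise from above; 1.571 = along the red line (board's -y), highest cam lift (9 mm); end stop 2.2, lift falls again past 1.571. A spring pulls it back to 0 (0.1 N m at 0, 0.3 N m at the line: some 3 N at the knob); no catch
- lever_arm: the steel lever bar (16 mm wide, 9 mm thick, its top 56 mm above the bench) with the red knob. Origin on the cam axis 18 mm above the bench; the lever points along its -x; z up
- lever_knob (a point): point on the axis of the red knob, 80 mm above the bench, 105 mm from the cam axis. The knob is an upright cylinder, 22 mm diameter, from the bar's top (56 mm above the bench) to 98 mm above the bench, fixed on the lever; fingers can slip round it as it swings
- cam_axis (a point): point on the lever's vertical turning axis, 80 mm above the bench (board x = 20, y = 5 mm)
- red_mark (a point): where the knob's point lever_knob must be at highest lift: above the red line, 105 mm from the cam axis, 80 mm above the bench
- v_jaw: sprung aluminium V jaw that the jar is pressed into, about 91 mm wide, its top 59 mm above the bench; slides to the board's +y against a spring (2200 N/m, 2 N preload). Origin on the board's top in the middle of the V. At highest lift the cam has pushed the jar about 5 mm to +y and the jaw presses it with about 10 N
- amber_jar: closed amber glass jar with black cap, 60 mm diameter, 85 mm tall; bystander, origin under its centre
- bowl: white bowl, 100 mm diameter, 40 mm tall; bystander, origin under its centre
- spatula: spatula lying on the bench along its x; bystander
Not all that is in view belongs to the job. Of the things that look like the jar, the smallest one is meant. Of the things that look like the stopper, take the one that is farthest to the robot's left at the start.

How it is judged:
On the way, in this order (a step that is already met when the one before it is completed fails the run):
1. the stopper sits upright and fully home in the jar's mouth, released (horizontal distance between stopper and jar below 0.005 m and z of stopper in the frame of jar between 0.053 and 0.0595 m and angle between each of stopper, jar's own z axis and vertical below 0.08 rad and horizontal distance between jar and nest below 0.009 m and height (world z) of jar below 0.024 m and contact force between the fingers and stopper below 0.1 N), for 0.2 s.
2. the fingers hold the lever on the red line, jar clamped (value of joint cam_lever between 1.431 and 1.711 rad and contact force between v_jaw and jar above 4 N and contact force between the fingers and lever_arm above 0.8 N and horizontal distance between stopper and jar below 0.005 m and z of stopper in the frame of jar between 0.053 and 0.0595 m and angle between each of stopper, jar's own z axis and vertical below 0.08 rad and horizontal distance between jar and nest below 0.009 m and height (world z) of jar below 0.024 m), for 0.2 s.
At the end, for the whole second after the job is handed in: Fingers press the lever (over 0.8 N), at rest within 0.14 rad of the red line; V jaw presses jar over 4 N; jar upright (0.08 rad) on the board within 9 mm of the nest; stopper released, upright (0.08 rad), within 5 mm of the jar axis, origin 53 to 59.5 mm above the jar origin (all of step 2 and velocity of joint cam_lever between -0.1 and 0.1 rad/s and contact force between the fingers and stopper below 0.1 N); the arm keeps its last pose, push and grip.
It fails at once if a bystander (amber jar, bowl, spatula) is moved by more than 30 mm (distance of any of amber_jar, bowl, spatula from where it was at the start of the episode above 0.03 m).
It fails at once if the jar is tipped over or lifted out (angle between jar's own z axis and vertical above 0.35 rad or height (world z) of jar above 0.05 m).
It also fails if it takes over 51 s, if anything falls off the work surface, if the arm or the gripper's body presses on something with over 40 N, if the wrist force passes 120 N, or if a joint passes its speed limit or range.

## Working session

There is one attempt and no reset: what is moved stays moved. The work goes in short steps, Python scripts to look and compute and a shell command to move; the robot and the scene stay as the last step left them, time stands still between calls to the robot, and variables do not carry over. Pictures are saved under pics/ and viewed, at most 10 in all, crops included, and the job is handed in when it is done.

```bash
mkdir -p pics; ls; python3 - <<'E'
from station import ctrl, optics
import cv2,numpy as np
for n in ("top","scene"):
    im,d=optics.get_image(n); np.savez(f"{n}.npz",im=im,d=d)
    cv2.imwrite(f"pics/{n}0.png",im[:,:,::-1]); p=optics.camera_params(n); print(n,p["mtx"].round(1).tolist(),p["extrinsics"].round(3).tolist())
print(ctrl.get_obs())
E
```

```text
pics
top [[602.3, 0.0, 321.6], [0.0, 602.3, 233.6], [0.0, 0.0, 1.0]] [[-0.024, -0.985, 0.168, 0.398], [-1.0, 0.022, -0.018, -0.001], [0.014, -0.168, -0.986, 1.359], [0.0, 0.0, 0.0, 1.0]]
scene [[458.4, 0.0, 321.3], [0.0, 458.4, 255.5], [0.0, 0.0, 1.0]] [[-0.313, 0.738, -0.597, 1.187], [0.949, 0.256, -0.182, 0.18], [0.018, -0.624, -0.781, 0.83], [0.0, 0.0, 0.0, 1.0]]
{'t': 0.1, 'q': array([-1.31398544e+00,  5.33190922e-02,  1.61417101e+00,  9.41394389e-06,
        1.47599083e+00, -1.19034503e-01]), 'dq': array([ 0.0010662 , -0.00191985, -0.0037177 ,  0.00067995, -0.00160263,
        0.00041545]), 'effort': array([ 2.61994119e-04, -3.94903815e+01, -3.71362960e+01, -9.68148152e-05,
        3.89641980e-03, -7.90967334e-06]), 'tool_pos': array([ 0.22924965, -0.58082807,  0.23015988]), 'tool_rot': array([-3.08443212e+00, -5.86554395e-01,  1.89369865e-04]), 'contact_force': array([0.56312395, 0.64292343, 0.09462479]), 'wrist_torque': array([-0.04626954, -0.01495147, -0.05547815]), 'grip_force': 0.0, 'opening': 0.08525146021902891}
```

View pics/top0.png

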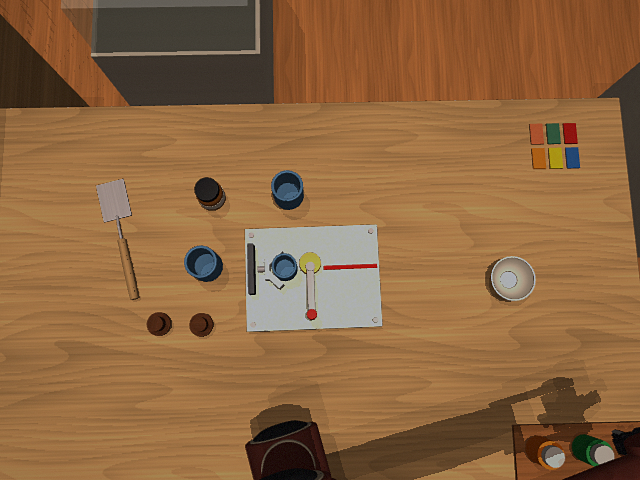

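View pics/scene0.png

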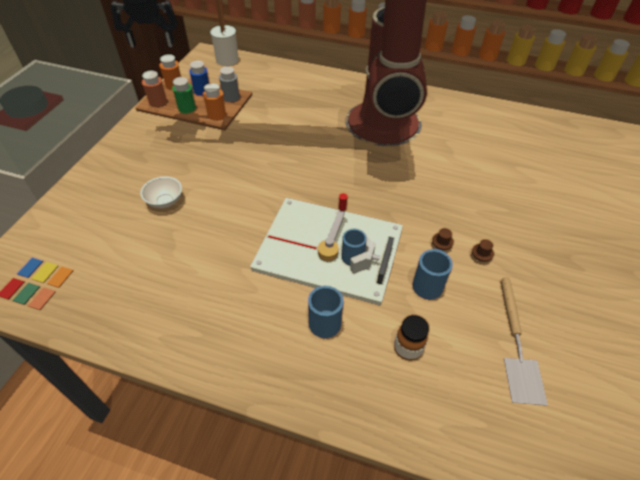

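Top view: the blue jars are at (285,266) on the board, (204,263) and (287,188). The one on the board is smallest, so it is the jar. The stoppers are at (159,324) and (201,324). The robot's left (+y) is the image's left, so the one at (159,324) is meant. The knob is at (311,314), and the red line runs right from the cam at (310,263).

```bash
cat > h.py <<'E'
import numpy as np,cv2
from station import ctrl,optics
def ray(p,uv,z,T=None):
    T=p["extrinsics"] if T is None else T
    d=T[:3,:3]@np.linalg.inv(p["mtx"])@np.array([uv[0],uv[1],1.]); o=T[:3,3]
    return (o+d*(z-o[2])/d[2])[:3]
def blob(m,box=None):
    m=m.astype(np.uint8)
    if box: 
        k=np.zeros_like(m);k[box[1]:box[3],box[0]:box[2]]=1;m=m*k
    c=max(cv2.findContours(m,cv2.RETR_EXTERNAL,cv2.CHAIN_APPROX_NONE)[0],key=cv2.contourArea)
    return c
E
python3 - <<'E'
from h import *
z=np.load("top.npz");im=z["im"];p=optics.camera_params("top")
hsv=cv2.cvtColor(im,cv2.COLOR_RGB2HSV);H,S,V=cv2.split(hsv)
# board
c=blob((S<60)&(V>130),(230,215,400,345));r=cv2.minAreaRect(c)
b=cv2.boxPoints(r);print("board",r);w=[ray(p,q,.018) for q in b];print(np.round(w,4).tolist(),"ctr",np.mean(w,0).round(4))
red=((H<8)|(H>172))&(S>150)&(V>90)
c=blob(red,(318,250,385,285));vx,vy,x0,y0=cv2.fitLine(c,cv2.DIST_L2,0,.01,.01).ravel()
e=[ray(p,(x0+s*vx,y0+s*vy),.018) for s in(-25,25)];print("redline",np.round(e,4).tolist())
c=blob(red,(295,300,330,330));q=cv2.minEnclosingCircle(c);print("knob",q,ray(p,q[0],.098).round(4))
blue=(H>95)&(H<120)&(S>70)
for bx in((268,248,303,285),(180,240,225,285),(268,168,308,212)):
    c=blob(blue,bx);print("jar",cv2.boundingRect(c),cv2.minEnclosingCircle(c))
dark=(V<110)&(S>90)
for bx in((143,308,176,342),(185,308,218,342)):
    c=blob(dark,bx);q=cv2.minEnclosingCircle(c);print("stop",q,cv2.boundingRect(c),ray(p,q[0],.019).round(4))
cv2.imwrite("pics/crop1.png",cv2.resize(im[240:345,140:300],(800,525),interpolation=cv2.INTER_CUBIC)[:,:,::-1])
E
```

```text
board ((312.2167053222656, 277.4048767089844), (102.13347625732422, 134.81680297851562), 87.74542236328125)
[[0.6414, 0.1518, 0.018], [0.647, -0.1532, 0.018], [0.418, -0.1529, 0.018], [0.4137, 0.1436, 0.018]] ctr [ 0.53   -0.0027  0.018 ]
redline [[0.5501, -0.0315, 0.018], [0.5523, -0.1436, 0.018]]
knob ((311.5, 313.6666564941406), 5.069073677062988) [0.4452 0.0009 0.098 ]
jar (272, 253, 25, 28) ((284.50750732421875, 266.53759765625), 13.694045066833496)
jar (184, 246, 39, 36) ((202.96363830566406, 263.5454406738281), 19.484100341796875)
jar (271, 171, 32, 39) ((286.5, 189.8157958984375), 19.346525192260742)
stop ((159.0, 323.5), 12.500100135803223) (147, 312, 25, 24) [0.4348 0.3357 0.019 ]
stop ((201.0, 324.0), 12.206655502319336) (189, 313, 25, 24) [0.4315 0.2439 0.019 ]
```

View pics/crop1.png

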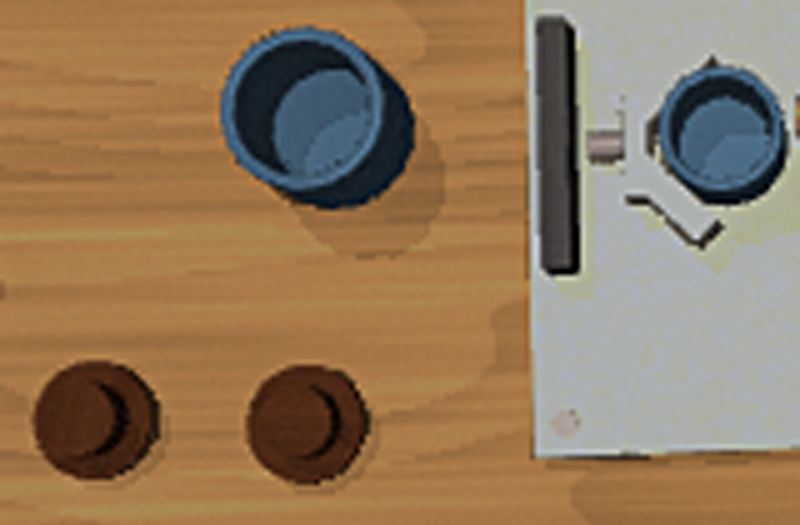

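The crop shows two dark stoppers, at (97,420) and (308,424). The left one is farthest to the robot's left, so it is the target. The jar on the board, at (723,130), is clearly narrower than the other blue one.

```bash
python3 -m handwheel '[{"roll":-0.119},{"roll":-0.119},{"roll":-0.119},{"roll":-0.119},{"roll":-0.119},{"roll":-0.119},{"roll":-0.119},{"roll":-0.119},{"roll":-0.119},{"roll":-0.119}]' 60 30
```

```text
$[0]: bad value
```

```bash
python3 -m handwheel '[{"tx":0,"ty":0,"tz":0,"roll":-0.119},{"tx":0,"ty":0,"tz":0,"roll":-0.119},{"tx":0,"ty":0,"tz":0,"roll":-0.119},{"tx":0,"ty":0,"tz":0,"roll":-0.119},{"tx":0,"ty":0,"tz":0,"roll":-0.119},{"tx":0,"ty":0,"tz":0,"roll":-0.119},{"tx":0,"ty":0,"tz":0,"roll":-0.119},{"tx":0,"ty":0,"tz":0,"roll":-0.119},{"tx":0,"ty":0,"tz":0,"roll":-0.119},{"tx":0,"ty":0,"tz":0,"roll":-0.119}]' 60 30
```

```text
t: 0.93
tool_pos: [0.2293, -0.581, 0.2306]
tool_rot: [-2.22, -2.222, -0.001]
contact_force: [-0.8, 0.3, 0.1]
opening: 0.0602
grip_force: 0.0
```

```bash
python3 -m handwheel '[{"tx":36,"ty":16,"tz":0,"roll":0},{"tx":36,"ty":16,"tz":0,"roll":0},{"tx":36,"ty":16,"tz":0,"roll":0},{"tx":36,"ty":16,"tz":0,"roll":0},{"tx":36,"ty":16,"tz":0,"roll":0},{"tx":36,"ty":16,"tz":0,"roll":0},{"tx":36,"ty":16,"tz":0,"roll":0},{"tx":36,"ty":16,"tz":0,"roll":0},{"tx":36,"ty":16,"tz":0,"roll":0},{"tx":36,"ty":16,"tz":0,"roll":0},{"tx":36,"ty":16,"tz":0,"roll":0},{"tx":36,"ty":16,"tz":0,"roll":0}]'
python3 -m handwheel '[{"tx":40,"ty":1,"tz":0,"roll":0},{"tx":40,"ty":1,"tz":0,"roll":0},{"tx":40,"ty":1,"tz":0,"roll":0},{"tx":40,"ty":1,"tz":0,"roll":0},{"tx":0,"ty":0,"tz":0,"roll":0}]'
python3 - <<'E'
from h import *
o=ctrl.get_obs();im,d=optics.get_image("wrist");p=optics.camera_params("wrist");print(o["tool_pos"],p["mtx"].round(1).tolist(),p["tool_from_camera"].round(3).tolist())
np.savez("w1.npz",im=im,d=d,pos=o["tool_pos"],rot=o["tool_rot"]);cv2.imwrite("pics/w1.png",im[:,:,::-1])
E
```

```text
t: 1.93
tool_pos: [0.4236, -0.1484, 0.231]
tool_rot: [2.227, 2.215, 0.0]
contact_force: [0.7, -0.1, -0.1]
opening: 0.0599
grip_force: 0.0
t: 2.35
tool_pos: [0.4276, 0.0155, 0.2309]
tool_rot: [-2.215, -2.224, -0.003]
contact_force: [-0.1, -0.0, 0.2]
opening: 0.0599
grip_force: 0.0
[0.42764231 0.01553479 0.23089803] [[357.0, 0.0, 318.7], [0.0, 357.0, 241.2], [0.0, 0.0, 1.0]] [[-0.001, -0.949, -0.315, 0.081], [1.0, -0.001, -0.0, 0.0], [-0.0, -0.315, 0.949, -0.142], [0.0, 0.0, 0.0, 1.0]]
```

View pics/w1.png

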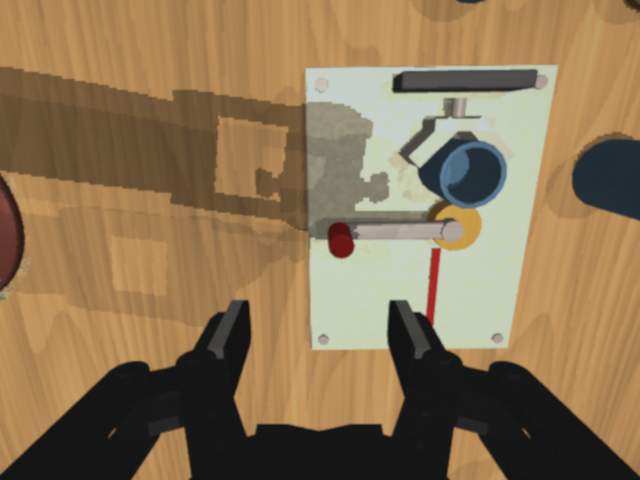

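The wrist view shows the jar rim around (473,174), the knob at (341,240), the cam pivot at (452,231) and the red line at (434,287).

```bash
cat >> h.py <<'E'
from scipy.spatial.transform import Rotation as R
def wT(pos,rot):
    T=np.eye(4);T[:3,:3]=R.from_rotvec(rot).as_matrix();T[:3,3]=pos
    return T@optics.camera_params("wrist")["tool_from_camera"]
E
python3 - <<'E'
from h import *
z=np.load("w1.npz");im=z["im"];p=optics.camera_params("wrist");T=wT(z["pos"],z["rot"])
H,S,V=cv2.split(cv2.cvtColor(im,cv2.COLOR_RGB2HSV))
red=((H<8)|(H>172))&(S>150)
c=blob(red,(420,240,450,335));vx,vy,x0,y0=cv2.fitLine(c,cv2.DIST_L2,0,.01,.01).ravel()
e=[ray(p,(x0+s*vx,y0+s*vy),.018,T) for s in(-30,30)];d=e[1]-e[0];d*=np.sign(-d[1]);print("red",np.round(e,4).tolist(),"yaw",np.arctan2(d[0],-d[1]))
# jar: bright rim pixels by depth at z ~ .088
dd=z["d"];vv,uu=np.mgrid[:480,:640];P=np.stack([(uu-p["mtx"][0,2])/p["mtx"][0,0]*dd,(vv-p["mtx"][1,2])/p["mtx"][1,1]*dd,dd],-1)@T[:3,:3].T+T[:3,3]
np.save("P1.npy",P)
def circ(m,box):
    k=np.zeros_like(m);k[box[1]:box[3],box[0]:box[2]]=True
    q=P[m&k];print("n",len(q),"z",np.median(q[:,2]).round(4));(c,r)=cv2.minEnclosingCircle(q[:,:2].astype(np.float32));print(np.round(c,4),round(r,4),q[:,:2].mean(0).round(4))
circ((abs(P[...,2]-.088)<.004)&(H>90)&(H<125),(400,120,520,230))
circ((abs(P[...,2]-.098)<.004)&red,(310,210,370,270))
# ellipse of rim
c=blob((abs(P[...,2]-.088)<.008)&(H>90)&(H<125),(400,120,520,230));q=cv2.fitEllipse(c);print(q,ray(p,q[0],.088,T).round(4))
E
```

```text
red [[0.5531, -0.1083, 0.018], [0.5515, -0.0366, 0.018]] yaw 0.022758811384613838
n 1297 z 0.0873
[0.5498 0.0576] 0.0271 [0.5496 0.0588]
n 447 z 0.0976
[0.4456 0.0019] 0.0102 [0.4458 0.0024]
((471.1204528808594, 174.02590942382812), (63.741458892822266, 71.81549835205078), 56.36117935180664) [0.5483 0.0586 0.088 ]
```

```bash
python3 -m handwheel '[{"tx":38,"ty":0,"tz":0,"roll":0},{"tx":38,"ty":0,"tz":0,"roll":0},{"tx":38,"ty":0,"tz":0,"roll":0},{"tx":38,"ty":0,"tz":0,"roll":0},{"tx":38,"ty":0,"tz":0,"roll":0},{"tx":38,"ty":0,"tz":0,"roll":0},{"tx":0,"ty":0,"tz":0,"roll":0},{"tx":0,"ty":0,"tz":0,"roll":0}]'
python3 - <<'E'
from h import *
o=ctrl.get_obs();im,d=optics.get_image("wrist")
np.savez("w2.npz",im=im,d=d,pos=o["tool_pos"],rot=o["tool_rot"]);cv2.imwrite("pics/w2.png",im[:,:,::-1])
E
```

```text
t: 3.07
tool_pos: [0.4295, 0.2379, 0.2307]
tool_rot: [-2.225, -2.218, 0.002]
contact_force: [0.9, -0.5, 0.0]
opening: 0.0602
grip_force: 0.0
```

View pics/w2.png

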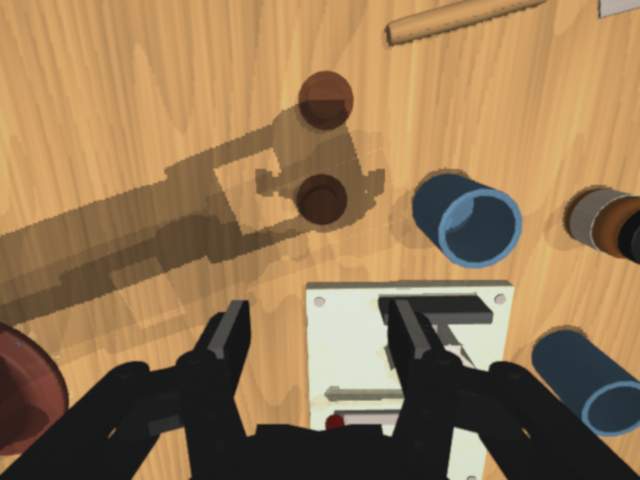

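The wrist view shows the target stopper at (325,100) and the other one at (321,200).

```bash
python3 - <<'E'
from h import *
z=np.load("w2.npz");p=optics.camera_params("wrist");T=wT(z["pos"],z["rot"]);dd=z["d"];vv,uu=np.mgrid[:480,:640]
P=np.stack([(uu-p["mtx"][0,2])/p["mtx"][0,0]*dd,(vv-p["mtx"][1,2])/p["mtx"][1,1]*dd,dd],-1)@T[:3,:3].T+T[:3,3]
for lo,hi in((.040,.050),(.015,.050)):
    m=(P[...,2]>lo)&(P[...,2]<hi);m[:,:290]=0;m[:,360:]=0;m[:60]=0;m[140:]=0
    q=P[m];print(len(q),np.median(q[:,2]),cv2.minEnclosingCircle(q[:,:2].astype(np.float32)),q[:,:2].mean(0))
print(z["pos"])
E
```

```text
1158 0.044742273187074966 ((0.43571344017982483, 0.3376072645187378), 0.016072748228907585) [0.43581359 0.33777936]
2603 0.019717961077091284 ((0.43586477637290955, 0.33763816952705383), 0.025941144675016403) [0.43559132 0.33738694]
[0.42950926 0.23791254 0.23071109]
```

```bash
python3 -m handwheel '[{"tx":33.3,"ty":2.1,"tz":0,"roll":0},{"tx":33.3,"ty":2.1,"tz":0,"roll":0},{"tx":33.2,"ty":2.1,"tz":0,"roll":0},{"tx":0,"ty":0,"tz":30,"roll":0},{"tx":0,"ty":0,"tz":35,"roll":0},{"tx":0,"ty":0,"tz":35,"roll":0},{"tx":0,"ty":0,"tz":30,"roll":0},{"tx":0,"ty":0,"tz":20,"roll":0},{"tx":0,"ty":0,"tz":0,"roll":0},{"tx":0,"ty":0,"tz":0,"roll":0}]' 60
```

```text
t: 3.95
tool_pos: [0.4363, 0.3352, 0.0803]
tool_rot: [-2.23, -2.213, 0.005]
contact_force: [-0.1, -1.0, 0.2]
opening: 0.0605
grip_force: 0.0
```

```bash
python3 -m handwheel '[{"tx":2.5,"ty":-0.5,"tz":15,"roll":0},{"tx":0,"ty":0,"tz":20,"roll":0},{"tx":0,"ty":0,"tz":16,"roll":0},{"tx":0,"ty":0,"tz":8,"roll":0},{"tx":0,"ty":0,"tz":0,"roll":0},{"tx":0,"ty":0,"tz":0,"roll":0}]' 60
python3 -m handwheel '[{"tx":0,"ty":0,"tz":0,"roll":0},{"tx":0,"ty":0,"tz":0,"roll":0},{"tx":0,"ty":0,"tz":0,"roll":0},{"tx":0,"ty":0,"tz":0,"roll":0},{"tx":0,"ty":0,"tz":0,"roll":0},{"tx":0,"ty":0,"tz":0,"roll":0},{"tx":0,"ty":0,"tz":0,"roll":0},{"tx":0,"ty":0,"tz":0,"roll":0}]' 25 25
```

```text
t: 4.45
tool_pos: [0.437, 0.34, 0.0239]
tool_rot: [2.227, 2.215, 0.003]
contact_force: [0.0, -0.5, 0.8]
opening: 0.06
grip_force: 0.0
t: 5.12
tool_pos: [0.437, 0.3405, 0.0241]
tool_rot: [2.226, 2.215, 0.004]
contact_force: [-1.1, -0.3, 6.0]
opening: 0.0314
grip_force: 25.0
```

```bash
python3 -m handwheel '[{"tx":0,"ty":0,"tz":-10,"roll":0},{"tx":0,"ty":0,"tz":-25,"roll":0},{"tx":0,"ty":0,"tz":-30,"roll":0},{"tx":0,"ty":0,"tz":-30,"roll":0},{"tx":0,"ty":0,"tz":-30,"roll":0},{"tx":0,"ty":0,"tz":-20,"roll":0},{"tx":0,"ty":0,"tz":0,"roll":0},{"tx":0,"ty":0,"tz":0,"roll":0}]' 25 30
python3 - <<'E'
from h import *
o=ctrl.get_obs();im,d=optics.get_image("wrist");z=o
print(o["tool_pos"],o["contact_force"],o["opening"])
np.savez("w3.npz",im=im,d=d,pos=o["tool_pos"],rot=o["tool_rot"]);cv2.imwrite("pics/w3.png",im[:,:,::-1])
p=optics.camera_params("wrist");vv,uu=np.mgrid[:480,:640]
T=p["tool_from_camera"];P=np.stack([(uu-p["mtx"][0,2])/p["mtx"][0,0]*d,(vv-p["mtx"][1,2])/p["mtx"][1,1]*d,d],-1)@T[:3,:3].T+T[:3,3]
m=(d>0)&(abs(P[...,0])<.035)&(abs(P[...,1])<.03)&(P[...,2]>-.002)&(P[...,2]<.03)
q=P[m]*1000;print(len(q))
for lo in range(-2,28,3):
    s=q[(q[:,2]>=lo)&(q[:,2]<lo+3)]
    if len(s):print(lo,len(s),s.min(0).round(1),s.max(0).round(1))
E
```

```text
t: 5.78
tool_pos: [0.4363, 0.3403, 0.1688]
tool_rot: [2.226, 2.216, 0.005]
contact_force: [0.9, -0.5, -1.7]
opening: 0.0311
grip_force: 29.9
[0.43631889 0.34031353 0.16884913] [ 0.87853106 -0.54708695 -1.70429257] 0.031051980836655974
2987
-2 192 [  0.8 -15.6  -2. ] [13.6 15.4  1. ]
1 181 [  1.2 -15.3   1. ] [20.1 19.2  4. ]
4 2355 [ -1.8 -25.4   4. ] [23.3 25.3  7. ]
7 215 [  3.6 -25.2   7. ] [23.4 22.9 10. ]
10 44 [ 11.4 -21.8  10. ] [23.  17.3 11.6]
```

View pics/w3.png

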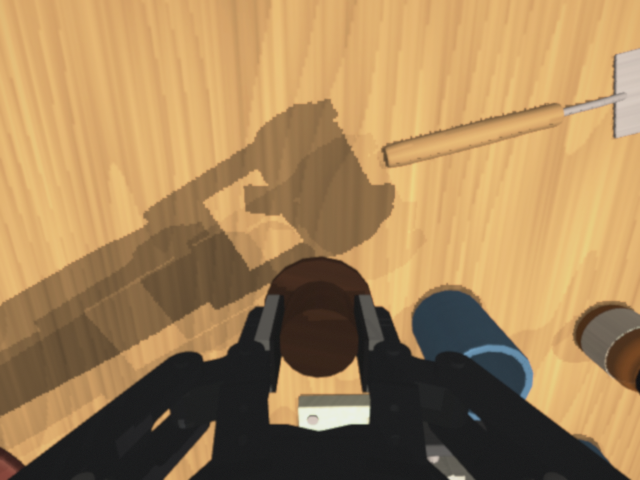

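The stopper is held. The flange runs about from (268,310) to (372,310) between the fingers, and its centre is about 2.6 mm toward −tool x.

```bash
python3 -m handwheel '[{"tx":-20,"ty":5,"tz":0,"roll":0},{"tx":-35,"ty":12,"tz":0,"roll":0},{"tx":-35,"ty":15,"tz":0,"roll":0},{"tx":-35,"ty":15,"tz":0,"roll":0},{"tx":-35,"ty":15,"tz":0,"roll":0},{"tx":-35,"ty":15,"tz":0,"roll":0},{"tx":-35,"ty":15,"tz":0,"roll":0},{"tx":-30,"ty":13,"tz":0,"roll":0},{"tx":-20,"ty":8,"tz":0,"roll":0},{"tx":0,"ty":0,"tz":0,"roll":0},{"tx":0,"ty":0,"tz":0,"roll":0},{"tx":0,"ty":0,"tz":0,"roll":0}]'
python3 - <<'E'
from h import *
z=np.load("w3.npz");d=z["d"]
p=optics.camera_params("wrist");vv,uu=np.mgrid[:480,:640]
T=p["tool_from_camera"];P=np.stack([(uu-p["mtx"][0,2])/p["mtx"][0,0]*d,(vv-p["mtx"][1,2])/p["mtx"][1,1]*d,d],-1)@T[:3,:3].T+T[:3,3]
m=(abs(P[...,0]-12)>0)&(P[...,0]<.021)&(P[...,0]>.014)&(abs(P[...,1])<.018)&(P[...,2]>.002)&(P[...,2]<.008)
q=P[m];print(len(q),np.linalg.lstsq(np.c_[q[:,:2],np.ones(len(q))],q[:,2],rcond=None)[0])
print(ctrl.get_obs()["tool_pos"])
E
```

```text
t: 6.83
tool_pos: [0.5461, 0.0599, 0.1653]
tool_rot: [-2.225, -2.214, 0.003]
contact_force: [0.1, 0.2, -1.0]
opening: 0.0308
grip_force: 29.9
1044 [0.03643208 0.00449478 0.00497771]
[0.54607038 0.05988425 0.16526605]
```

```bash
python3 -m handwheel '[{"tx":0.7,"ty":3.6,"tz":10,"roll":0},{"tx":0,"ty":0,"tz":15,"roll":0},{"tx":0,"ty":0,"tz":12,"roll":0},{"tx":0,"ty":0,"tz":6,"roll":0},{"tx":0,"ty":0,"tz":0,"roll":0},{"tx":0,"ty":0,"tz":0,"roll":0},{"tx":0,"ty":0,"tz":0,"roll":0}]'
python3 - <<'E'
from h import *
o=ctrl.get_obs();print(o["tool_pos"],o["contact_force"])
a,_=optics.get_image("scene");b,_=optics.get_image("top");
f=lambda i:cv2.resize(i,(400,400),interpolation=cv2.INTER_CUBIC)
cv2.imwrite("pics/c4.png",np.hstack([f(a[190:280,310:400]),f(b[230:300,250:320])])[:,:,::-1])
E
```

```text
t: 7.42
tool_pos: [0.5514, 0.0603, 0.1249]
tool_rot: [2.226, 2.216, 0.001]
contact_force: [-0.6, 0.7, 0.0]
opening: 0.031
grip_force: 29.9
[0.55136519 0.060277   0.12485988] [-0.62780723  0.74175584  0.02754652]
```

View pics/c4.png

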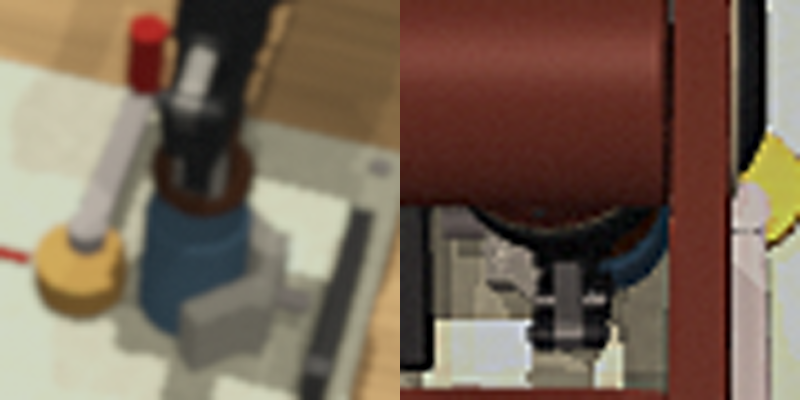

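The stopper (201,180 in the left panel) sits centred over the jar. Lowering it with force checks.

```bash
python3 -m handwheel '[{"tx":0,"ty":-1.2,"tz":4,"roll":0},{"tx":0,"ty":0,"tz":4,"roll":0},{"tx":0,"ty":0,"tz":4,"roll":0},{"tx":0,"ty":0,"tz":4,"roll":0},{"tx":0,"ty":0,"tz":2,"roll":0},{"tx":0,"ty":0,"tz":0,"roll":0},{"tx":0,"ty":0,"tz":0,"roll":0}]'
```

```text
t: 8.1
tool_pos: [0.5496, 0.06, 0.106]
tool_rot: [-2.227, -2.216, 0.001]
contact_force: [-0.1, 0.6, -0.1]
opening: 0.0308
grip_force: 29.9
```

Bottom is at about 82 mm, below the rim, with no contact force, so the plug is entering the mouth.

```bash
python3 -m handwheel '[{"tx":0,"ty":0,"tz":3,"roll":0},{"tx":0,"ty":0,"tz":2,"roll":0},{"tx":0,"ty":0,"tz":1.5,"roll":0},{"tx":0,"ty":0,"tz":1,"roll":0},{"tx":0,"ty":0,"tz":0,"roll":0},{"tx":0,"ty":0,"tz":0,"roll":0}]'
```

```text
t: 8.6
tool_pos: [0.5498, 0.0601, 0.0987]
tool_rot: [-2.227, -2.216, 0.0]
contact_force: [-0.0, -0.9, -1.5]
opening: 0.0307
grip_force: 29.9
```

```bash
python3 -m handwheel '[{"tx":0,"ty":0,"tz":0.7,"roll":0},{"tx":0,"ty":0,"tz":0.7,"roll":0},{"tx":0,"ty":0,"tz":0,"roll":0},{"tx":0,"ty":0,"tz":0,"roll":0}]'
```

```text
t: 8.93
tool_pos: [0.5501, 0.06, 0.0982]
tool_rot: [2.227, 2.216, 0.001]
contact_force: [-1.9, 0.9, 3.9]
opening: 0.0312
grip_force: 30.3
```

Home, with 4 N of upward contact force. Release and retreat straight up, then look.

```bash
python3 -m handwheel '[{"tx":0,"ty":0,"tz":0,"roll":0},{"tx":0,"ty":0,"tz":0,"roll":0},{"tx":0,"ty":0,"tz":0,"roll":0},{"tx":0,"ty":0,"tz":0,"roll":0},{"tx":0,"ty":0,"tz":0,"roll":0},{"tx":0,"ty":0,"tz":-20,"roll":0},{"tx":0,"ty":0,"tz":-30,"roll":0},{"tx":0,"ty":0,"tz":-30,"roll":0},{"tx":-20,"ty":-15,"tz":-20,"roll":0},{"tx":-30,"ty":-20,"tz":0,"roll":0},{"tx":-20,"ty":-10,"tz":0,"roll":0},{"tx":0,"ty":0,"tz":0,"roll":0}]' 60
python3 - <<'E'
from h import *
o=ctrl.get_obs();im,d=optics.get_image("wrist");print(o["tool_pos"])
np.savez("w5.npz",im=im,d=d,pos=o["tool_pos"],rot=o["tool_rot"]);cv2.imwrite("pics/w5.png",im[:,:,::-1])
p=optics.camera_params("wrist");T=wT(o["tool_pos"],o["tool_rot"]);vv,uu=np.mgrid[:480,:640]
P=np.stack([(uu-p["mtx"][0,2])/p["mtx"][0,0]*d,(vv-p["mtx"][1,2])/p["mtx"][1,1]*d,d],-1)@T[:3,:3].T+T[:3,3]
near=(abs(P[...,0]-.55)<.04)&(abs(P[...,1]-.06)<.04)
for lo,hi in((.112,.128),(.088,.1)):
    q=P[near&(P[...,2]>lo)&(P[...,2]<hi)];print(len(q),np.median(q[:,2]),cv2.minEnclosingCircle(q[:,:2].astype(np.float32)),np.linalg.lstsq(np.c_[q[:,:2],np.ones(len(q))],q[:,2],rcond=None)[0][:2])
H,S,V=cv2.split(cv2.cvtColor(im,cv2.COLOR_RGB2HSV));red=((H<8)|(H>172))&(S>150)
q=P[red&(abs(P[...,2]-.098)<.004)];print(len(q),cv2.minEnclosingCircle(q[:,:2].astype(np.float32)) if len(q) else 0)
E
```

```text
t: 9.93
tool_pos: [0.5034, -0.0122, 0.198]
tool_rot: [2.229, 2.211, -0.001]
contact_force: [1.0, 1.5, -0.5]
opening: 0.0601
grip_force: 0.0
[ 0.50335561 -0.01223753  0.19799005]
2351 0.11867532122028951 ((0.5500916838645935, 0.057086281478405), 0.016183625906705856) [ 0.01542198 -0.00823174]
2425 0.09273300471210114 ((0.5499671101570129, 0.0573839507997036), 0.026401802897453308) [-0.00167818 -0.00279062]
653 ((0.4466415345668793, 0.0017238766886293888), 0.010553687810897827)
```

View pics/w5.png

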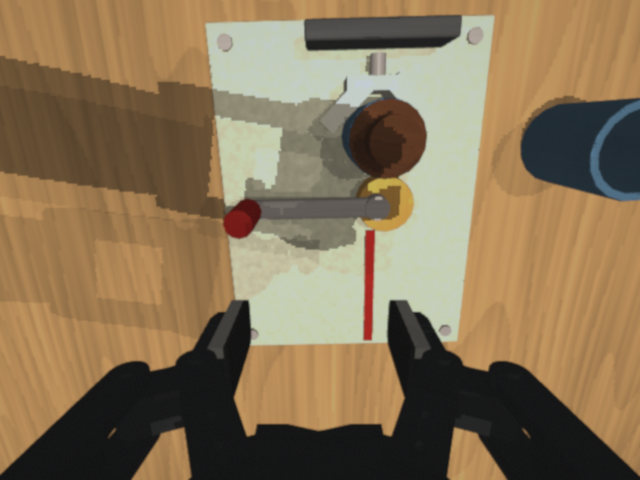

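The stopper sits at (388,137) on the jar. Its top is at 118.7 mm (119 expected), level, and within 1 mm of the jar axis: home. The knob is at (240,217), world (0.4463, 0.0018). Now I'll move above it and turn the fingers to close along the swing direction.

```bash
python3 -m handwheel '[{"tx":7,"ty":-28.7,"tz":0,"roll":0},{"tx":7,"ty":-28.7,"tz":0,"roll":0},{"tx":0,"ty":0,"tz":0,"roll":0.12},{"tx":0,"ty":0,"tz":0,"roll":0.12},{"tx":0,"ty":0,"tz":0,"roll":0.12},{"tx":0,"ty":0,"tz":0,"roll":0.12},{"tx":0,"ty":0,"tz":0,"roll":0.12},{"tx":0,"ty":0,"tz":0,"roll":0.12},{"tx":0,"ty":0,"tz":0,"roll":0.12},{"tx":0,"ty":0,"tz":0,"roll":0.12},{"tx":0,"ty":0,"tz":0,"roll":0.12},{"tx":0,"ty":0,"tz":0,"roll":0.12}]' 60
python3 -m handwheel '[{"tx":0,"ty":0,"tz":0,"roll":0.12},{"tx":0,"ty":0,"tz":0,"roll":0.12},{"tx":0,"ty":0,"tz":0,"roll":0.11},{"tx":0,"ty":0,"tz":0,"roll":0},{"tx":0,"ty":0,"tz":0,"roll":0},{"tx":0,"ty":0,"tz":0,"roll":0}]'
```

```text
t: 10.98
tool_pos: [0.4473, 0.0053, 0.1971]
tool_rot: [-3.09, -0.564, 0.001]
contact_force: [-0.5, 0.1, -0.2]
opening: 0.0601
grip_force: 0.0
t: 11.48
tool_pos: [0.4472, 0.0049, 0.1972]
tool_rot: [-3.141, -0.029, 0.0]
contact_force: [0.4, -0.6, 0.1]
opening: 0.06
grip_force: 0.0
```

```bash
python3 -m handwheel '[{"tx":-0.9,"ty":3.1,"tz":20,"roll":0},{"tx":0,"ty":0,"tz":30,"roll":0},{"tx":0,"ty":0,"tz":30,"roll":0},{"tx":0,"ty":0,"tz":30,"roll":0},{"tx":0,"ty":0,"tz":16,"roll":0},{"tx":0,"ty":0,"tz":6,"roll":0},{"tx":0,"ty":0,"tz":0,"roll":0},{"tx":0,"ty":0,"tz":0,"roll":0},{"tx":0,"ty":0,"tz":0,"roll":0}]' 60
```

```text
t: 12.23
tool_pos: [0.4478, 0.0012, 0.0673]
tool_rot: [3.141, 0.026, 0.005]
contact_force: [0.1, 0.2, -0.5]
opening: 0.0598
grip_force: 0.0
```

```bash
python3 -m handwheel '[{"tx":0,"ty":0,"tz":0,"roll":0},{"tx":0,"ty":0,"tz":0,"roll":0},{"tx":0,"ty":0,"tz":0,"roll":0},{"tx":0,"ty":0,"tz":0,"roll":0},{"tx":0,"ty":0,"tz":0,"roll":0},{"tx":0,"ty":0,"tz":0,"roll":0},{"tx":0,"ty":0,"tz":0,"roll":0},{"tx":0,"ty":0,"tz":0,"roll":0}]' 15 40
```

```text
t: 12.9
tool_pos: [0.4469, 0.0011, 0.0665]
tool_rot: [3.141, 0.025, 0.002]
contact_force: [-1.8, -1.4, 5.4]
opening: 0.0209
grip_force: 39.2
```

```bash
python3 -m handwheel '[{"tx":0.1,"ty":5.25,"tz":0,"roll":-0.05},{"tx":0.5,"ty":10.5,"tz":0,"roll":-0.1},{"tx":0.5,"ty":10.5,"tz":0,"roll":-0.1},{"tx":0.5,"ty":10.5,"tz":0,"roll":-0.1},{"tx":0.5,"ty":10.5,"tz":0,"roll":-0.1},{"tx":0.1,"ty":5.25,"tz":0,"roll":-0.05},{"tx":0,"ty":0,"tz":0,"roll":0},{"tx":0,"ty":0,"tz":0,"roll":0}]' - 40
cat > lev.py <<'E'
from h import *
o=ctrl.get_obs();t=o["tool_pos"];c=np.array([.551,.004]);v=c-t[:2]
Rm=R.from_rotvec(o["tool_rot"]).as_matrix()
print("r",np.linalg.norm(v).round(4),"phi",round(np.arctan2(v[1],v[0])-.022,4),"toolyaw",round(np.arctan2(Rm[1,0],Rm[0,0])-.022,4),o["contact_force"].round(1))
E
python3 lev.py
```

```text
t: 13.57
tool_pos: [0.4604, -0.0489, 0.0665]
tool_rot: [-3.038, -0.8, -0.001]
contact_force: [-3.1, 0.6, 7.3]
opening: 0.0208
grip_force: 39.6
r 0.105 phi 0.5066 toolyaw 0.4929 [-3.1  0.6  7.3]
```

```bash
python3 -m handwheel '[{"tx":0.1,"ty":5.25,"tz":0,"roll":-0.05},{"tx":0.5,"ty":10.5,"tz":0,"roll":-0.1},{"tx":0.5,"ty":10.5,"tz":0,"roll":-0.1},{"tx":0.5,"ty":10.5,"tz":0,"roll":-0.1},{"tx":0.5,"ty":10.5,"tz":0,"roll":-0.1},{"tx":0.5,"ty":10.5,"tz":0,"roll":-0.1},{"tx":0.5,"ty":10.5,"tz":0,"roll":-0.1},{"tx":0.5,"ty":10.5,"tz":0,"roll":-0.1},{"tx":0.5,"ty":10.5,"tz":0,"roll":-0.1},{"tx":0.1,"ty":5.25,"tz":0,"roll":-0.05},{"tx":0,"ty":0,"tz":0,"roll":0},{"tx":0,"ty":0,"tz":0,"roll":0}]'; python3 lev.py
```

```text
t: 14.57
tool_pos: [0.5353, -0.1007, 0.0665]
tool_rot: [-2.386, -2.043, -0.0]
contact_force: [-3.7, 0.8, 6.6]
opening: 0.021
grip_force: 39.7
r 0.1059 phi 1.3997 toolyaw 1.394 [-3.7  0.8  6.6]
```

Remaining: 0.17 rad.

```bash
python3 -m handwheel '[{"tx":0.5,"ty":9,"tz":0,"roll":-0.085},{"tx":0.5,"ty":9,"tz":0,"roll":-0.085},{"tx":0,"ty":0,"tz":0,"roll":0},{"tx":0,"ty":0,"tz":0,"roll":0},{"tx":0,"ty":0,"tz":0,"roll":0},{"tx":0,"ty":0,"tz":0,"roll":0},{"tx":0,"ty":0,"tz":0,"roll":0},{"tx":0,"ty":0,"tz":0,"roll":0}]'; python3 lev.py
python3 - <<'E'
from h import *
a,_=optics.get_image("scene");b,_=optics.get_image("top")
f=lambda i:cv2.resize(i,(400,400),interpolation=cv2.INTER_CUBIC)
cv2.imwrite("pics/c6.png",np.hstack([f(a[180:290,285:395]),f(b[220:340,260:380])])[:,:,::-1])
E
```

```text
t: 15.23
tool_pos: [0.5528, -0.1019, 0.0665]
tool_rot: [-2.205, -2.237, 0.0]
contact_force: [-4.0, 0.2, 7.3]
opening: 0.0209
grip_force: 40.2
r 0.1059 phi 1.5661 toolyaw 1.5631 [-4.   0.2  7.3]
```

View pics/c6.png

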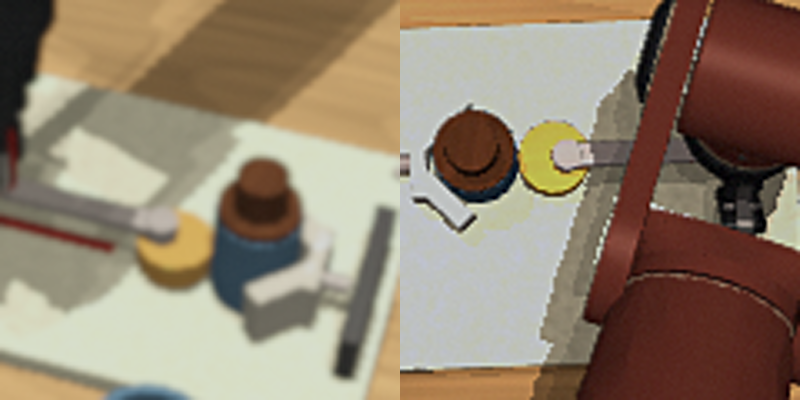

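The lever lies along the red line (left panel, 155,220 to 0,190), the stopper is seated upright at (262,190), and the jar is pressed into the V jaw. Lever angle is about 1.566 rad and still held, so I'm handing in.

```bash
python3 -c "
from station import ctrl
print(ctrl.finish_job())"
```

```text
the job is handed in; nothing more can be done
None
```

The stopper is seated and released in the blue jar, and the fingers are holding the lever on the red line (about 1.566 rad measured) with the jar upright in the V jaw; the job was handed in after about 15 s, and no verdict came back.

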